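# Wipe the chips off the panel with the scraper block

## Robot

A 6-joint arm with a two-finger parallel gripper is mounted at the origin on a cart in front of the work surface, level with it; the furniture and walls round the work are solid. World frame = base frame: x ahead of the robot, y to its left, z up, the work surface at z = 0. Lengths are in m, angles in rad, forces in N, time in s.
With the tool pointing down it reaches from about 0.325 to 0.775 m from the base axis. Payload 5.5 kg.
Tool frame: the origin (TCP) lies between the finger pads; the fingertips stand 8 mm ahead of it and the grasp point (between the pads) lies 11 mm behind it (tcp_to_tips is the distance from the TCP to the fingertips, in m); z points along the fingers, y is the line along which they close (so a half turn about z gives the same grasp; the last joint's range is limited). The gripper opens to 88 mm and grips with 3 to 60 N. Pads are 20 mm wide; open, the fingers measure 115 mm over their backs; the gripper's body (75 mm by 178 mm) begins 61 mm behind the grasp point.
Start: joints at [-1.162, 0.091, 1.231, -0, 1.82, -0.057], TCP at [0.269, -0.536, 0.231] pointing down, gripper open.
Joint ranges: [-2.87, 2.87], [-0.86, 2.18], [0.17, 2.46], [-1.51, 4.65], [0.06, 2.69], [-2.65, 2.65]. Speed limits (rad/s): [2.57, 2.57, 3.01, 3.14, 3.14, 3.14].

## Interface

Orientations are given as a unit quaternion [w, x, y, z].
In Python, from bench import * gives the robot as it stands. Calls block until the motion is done:
- move_to(position, orientation): joint-space move of the TCP to a pose.
- move_l(position, speed=0.15, orientation=None): straight line of the TCP; orientation=None keeps the orientation; speed is the mean speed in m/s.
- movej(angles): joint-space move.
- gripper_open() and close(): open the fingers fully, or close them until they stop; the grip force is fixed at half the most.
- hold(seconds).
- inverse_kinematics(position, orientation): joint angles nearest the present ones, or None.
- state(): the state.
- get_image(name): name is "scene" or "top" or "wrist"; returns a dict with "frame" (400x640x3 uint8, blue, green, red), "depth" (400x640 float32, m along the optical axis (not along the pixel's ray), 0 where there is no reading), "camera_matrix" (3x3 intrinsics, pixels), "k1" (the pictures are not rectified: a ray, as slopes to the right and down, at radius r is drawn at 1 + k1 r^2 times it, then the intrinsics apply), "view" (4x4, takes a point from world to camera coordinates). Camera axes: x right, y up, looking along -z (the intrinsics and any distortion apply to the point x, -y, -z); pixel columns grow to the right and rows downward; lengths in m; the calibration is good to about 2 mm. A picture is of the moment at which its call begins.
A pose or a line that the arm cannot do raises IKError and nothing moves.
- job_done(): hands the job in; it is judged then, once.
The state is a dict: "time": time; "joint_pos": joint angles; "dq": joint speeds; "joint_torque": joint torques, N m; "ee_pos": TCP position; "ee_rot": TCP orientation; "ft_force": force on the tool from outside, world axes, zero at the start; "moment": the same for the moment, N m; "finger_gap": finger opening in m; "finger_force": force on a finger pad.
Only numpy, scipy, OpenCV 4.12 (cv2) and the standard library are available. Lean on these libraries where they do the work, as an engineer would, in place of code of your own. Each camera call takes 0.05 s, during which the arm holds its last target. There are 200 camera calls.

## Task

Pick up the tall wooden scraper block by its upper half and wipe both dark wood chips off the pale panel with it, so that they end up on the bench top beside the panel and not on the floor. Do not touch the chips with the gripper itself. Then stand the scraper block upright on the bench top, clear of the panel, and let go.

Things in the scene. Friction and masses are not known exactly. Their poses are not given: they have to be found in the camera images.
- scraper_centre (a point): Scraper block, loose, upright on the bench: wood 132 x 34 mm on a flat dark rubber sole 140 x 40 x 16 mm; 76 mm high in all, 0.25 kg; taller and narrower than the cork sanding block (122 x 84 x 33 mm) near it. The point is its centre, 38 mm above the sole's underside. x along its length, y through its 34 mm thickness (grip across this), z up. Gripped in the upper half, fingers clear the chips.
- board: The pale panel: a flat board 160 mm (x) x 220 mm (y), 15 mm thick, fixed to the bench top. Its origin is the centre of its underside, so its top face lies 15 mm above the origin; z up. Past the panel's +y edge the bench top (z = 0) is free for about 0.1 m. A large leaning wooden panel overhangs the space to the left of the bench.
- chip_a_centre (a point): A chip: a loose dark wood offcut 53 x 16 x 10 mm (x, y, z), 12 g, lying flat on the panel. The point is its centre, 5 mm above the panel's top face at the start. Both chips' centres start within 31 mm of the panel's centre in the panel's x, and between -31 and +72 mm in its y.
- chip_b_centre (a point): The other chip, exactly like the first: 53 x 16 x 10 mm; the point is its centre.
Things that resemble listed ones, but are neither listed nor needed, are in the scene too. Leave any blue look-alike of the part that bears chip_b_centre alone.

How it is judged:
By the outcome, as a careful person would: the job done as asked, in the order asked, and still so for the second after the job is handed in, with the robot touching nothing.
It also fails if it takes over 51 s, if anything falls off the work surface, if the arm or the gripper's body presses on something with over 40 N, if the wrist force passes 120 N, or if a joint passes its speed limit or range.

## Working session

There is one attempt and no reset: what is moved stays moved. The work goes in short steps, each a Python script; the robot and the scene stay as the last script left them, time stands still between calls to the robot, and variables do not carry over. Pictures are saved under pics/ and viewed, at most 10 in all, crops included, and the job is handed in when it is done.

```bash
ls; mkdir -p pics; cat > h.py <<'E'
from bench import *
import numpy as np, cv2
def world(im,uv,z=None):
    """pixels (N,2) -> world points; via depth, or by intersection with plane z"""
    K=im["camera_matrix"];uv=np.asarray(uv,float).reshape(-1,2)
    d=(uv-[K[0][2],K[1][2]])/[K[0][0],K[1][1]]
    s=d.copy()
    for _ in range(20): s=d/(1+im["k1"]*(s**2).sum(1,keepdims=True))
    V=np.linalg.inv(np.array(im["view"]))
    ray=np.c_[s[:,0],-s[:,1],-np.ones(len(s))]
    if z is None:
        t=im["depth"][uv[:,1].astype(int),uv[:,0].astype(int)][:,None]
    else:
        rw=ray@V[:3,:3].T; t=((z-V[2,3])/rw[:,2])[:,None]
    return (ray*t)@V[:3,:3].T+V[:3,3]
E
python3 - <<'E'
from h import *
import pickle
for n in("scene","top"):
    im=get_image(n); cv2.imwrite(f"pics/{n}0.png",im["frame"]); pickle.dump(im,open(n+".pkl","wb"))
    print(n,np.linalg.inv(np.array(im["view"]))[:3,3])
print(state())
E
```

```text
pics
scene [0.16489471 0.55831418 0.62821874]
top [0.35028832 0.02007296 0.90637111]
{'time': 0.1, 'joint_pos': array([-1.16167773e+00,  9.17791535e-02,  1.23172332e+00,  8.85070135e-07,
        1.81979004e+00, -5.67025934e-02]), 'dq': array([-0.00069468, -0.00023052, -0.00377068,  0.00049479, -0.00094014,
        0.00050075]), 'joint_torque': array([ 1.49014588e-03, -4.47857988e+01, -4.07569706e+01,  6.99706329e-02,
        2.84580613e-02, -1.09637429e-04]), 'ee_pos': array([ 0.26939645, -0.53585447,  0.22964637]), 'ee_rot': array([-8.36845112e-04,  9.72998345e-01,  2.30810526e-01, -1.48568436e-04]), 'ft_force': array([-0.3022129 ,  0.50875196, -0.09225211]), 'moment': array([ 0.02949146, -0.03034153,  0.10951238]), 'finger_force': 0.0, 'finger_gap': 0.08757581878756986}
```

View pics/top0.png

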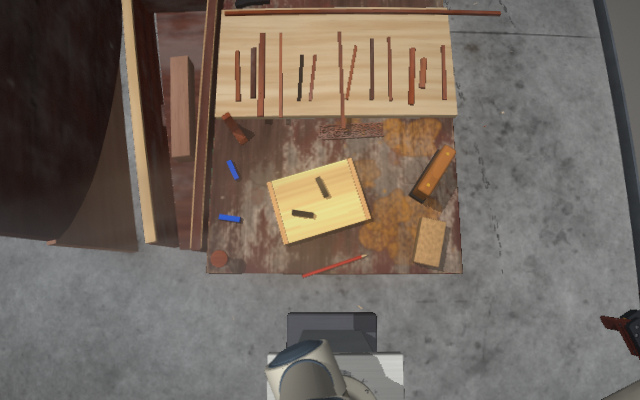

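View pics/scene0.png

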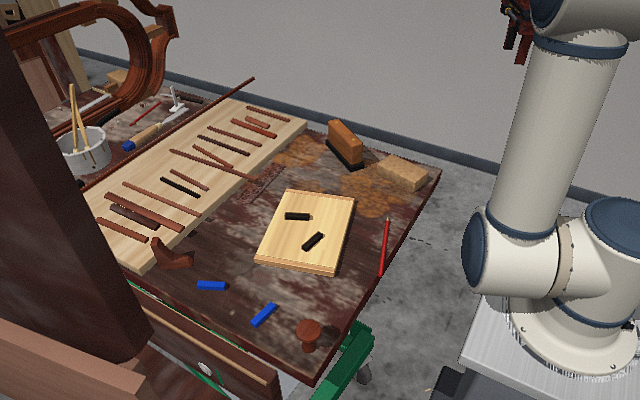

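The top view shows the panel with corners near (268,184), (352,158), (371,218) and (286,243). The chips are at (322,187) and (302,214), the scraper is at (432,174) next to the cork block at (431,242), and the blue look-alikes are at (233,170) and (229,218). Next I'll turn these into metric positions.

```bash
python3 - <<'E'
from h import *
import pickle
im=pickle.load(open("top.pkl","rb")); f=im["frame"]; hsv=cv2.cvtColor(f,cv2.COLOR_BGR2HSV)
def rect(mask,z,name):
    n,l,s,c=cv2.connectedComponentsWithStats(mask.astype(np.uint8))
    for i in range(1,n):
        if s[i,4]<40: continue
        v,u=np.nonzero(l==i); P=world(im,np.c_[u,v],z)[:,:2]
        r=cv2.minAreaRect((P*1000).astype(np.float32)); print(name,s[i,4],c[i].round(),np.round(r[0],1),np.round(r[1],1),round(r[2],1))
V,U=np.mgrid[:400,:640]
print(im["camera_matrix"],im["k1"])
c=np.array([[268,184],[352,158],[371,218],[286,243]]);print("panel corners",world(im,c,.015).round(3))
inp=cv2.fillConvexPoly(np.zeros((400,640),np.uint8),np.array([[273,187],[349,163],[365,215],[290,238]]),1)>0
g=f.max(2); rect(inp&(g<110),.025,"chip")
roi=(U>255)&(U<385)&(V>150)&(V<250)
rect(roi&(f[...,2]>170)&(f[...,1]>130),.015,"panel")
# heights via depth
W=world(im,np.c_[U.ravel(),V.ravel()]).reshape(400,640,3)
sc=(U>400)&(U<465)&(V>135)&(V<215)
m=sc&(W[...,2]>.06)&(W[...,2]<.1); rect(m,.076,"scraper top")
m=sc&(W[...,2]>.01)&(W[...,2]<.1);rect(m,.04,"scraper all")
print("scr z",np.percentile(W[...,2][sc&(W[...,2]>.06)],[5,50,95]))
b=(hsv[...,0]>100)&(hsv[...,0]<130)&(hsv[...,1]>170)&(hsv[...,2]>80); rect(b&(U<260)&(U>200)&(V>140)&(V<230),.01,"blue")
print("bench left edge etc",world(im,[[207,270],[215,117],[462,272],[432,242],[334,265],[306,276],[366,257],[235,125],[220,258]],0).round(3))
print("z table",W[[150,230,255],[290,250,270]], "leaning lowest", W[200,195],W[100,205],W[200,205])
cr=cv2.resize(f[110:280,200:480],None,fx=2.8,fy=2.8,interpolation=cv2.INTER_CUBIC);cv2.imwrite("pics/crop.png",cr)
E
```

```text
[[371.58063215   0.         324.13486412]
 [  0.         371.58063215 200.34080929]
 [  0.           0.           1.        ]] -0.07156198213483908
panel corners [[ 0.552  0.162  0.015]
 [ 0.619 -0.046  0.015]
 [ 0.468 -0.09   0.015]
 [ 0.408  0.115  0.015]]
chip 44 [324. 191.] [531.9  24.1] [27.4  9.8] 26.3
chip 106 [302. 214.] [477.5  76.3] [49.7 12. ] 81.9
panel 5529 [318. 200.] [517.6  42.1] [170.6 222.9] 16.9
scraper top 821 [436. 171.] [ 572.4 -236.9] [ 35.4 135.1] 55.9
scraper all 1100 [432. 173.] [ 575.8 -239.7] [ 43.7 160.6] 55.9
scr z [0.06950151 0.07593617 0.07893388]
blue 40 [231. 166.] [599.9 257.2] [30.8  8.5] 25.1
blue 88 [229. 218.] [468.7 255.8] [49.4 10.5] 82.7
bench left edge etc [[ 0.342  0.307  0.   ]
 [ 0.735  0.309  0.   ]
 [ 0.338 -0.311  0.   ]
 [ 0.411 -0.24   0.   ]
 [ 0.356 -0.    -0.   ]
 [ 0.33   0.067  0.   ]
 [ 0.375 -0.078  0.   ]
 [ 0.713  0.255  0.   ]
 [ 0.371  0.276 -0.   ]]
z table [[ 6.44250794e-01  1.10772547e-01  3.18064194e-04]
 [ 4.40351959e-01  2.06085580e-01 -3.73670337e-03]
 [ 3.79461693e-01  1.54757200e-01 -1.76567791e-03]] leaning lowest [ 0.51472908  0.34727372 -0.00075524] [ 0.7839024   0.33960953 -0.00093369] [ 0.51723006  0.32630326 -0.01435661]
```

View pics/crop.png

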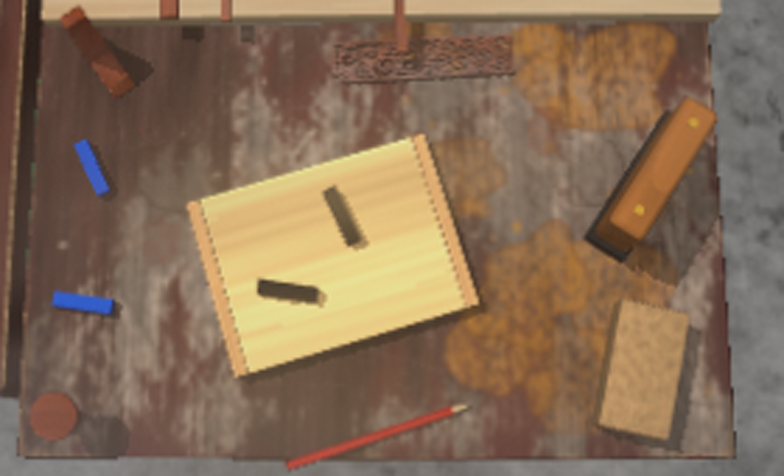

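```bash
cat >> h.py <<'E'
C=np.array([.514,.037]); YAW=np.radians(16.9)
def pan(x,y):  # panel xy -> world xy
    c,s=np.cos(YAW),np.sin(YAW); return C+np.array([c*x-s*y,s*x+c*y])
def down(psi): # tool down, tool y at psi-90 deg
    p=np.radians(psi)/2; return [0,np.cos(p),np.sin(p),0]
E
python3 - <<'E'
from h import *
import pickle
V,U=np.mgrid[:400,:640]
for n in("top","scene"):
    im=pickle.load(open(n+".pkl","rb"))
    W=world(im,np.c_[U.ravel(),V.ravel()]); W=W[im["depth"].ravel()>0]
    for z in np.arange(.06,.6,.08):
        w=W[(W[:,2]>z)&(W[:,2]<z+.08)&(W[:,1]>.1)&(W[:,0]>.3)&(W[:,0]<.75)]
        if len(w)>20: print(n,z.round(2),len(w),"y min/5%",w[:,1].min().round(3),np.percentile(w[:,1],5).round(3),"x",np.percentile(w[:,0],[5,95]).round(2))
# approach the scraper
p=[.5724,-.2369]
for P,psi in((p,-34.1),(pan(0,-.07),16.9),(pan(0,.125),16.9)):
    print(inverse_kinematics([*P,.063],down(psi)))
move_to([*p,.20],down(-34.1))
im=get_image("wrist");cv2.imwrite("pics/w1.png",im["frame"]);pickle.dump(im,open("w1.pkl","wb"))
W=world(im,np.c_[U.ravel(),V.ravel()]).reshape(400,640,3)
m=(abs(W[...,2]-.076)<.006)&(np.hypot(W[...,0]-p[0],W[...,1]-p[1])<.1)&(im["depth"]>0)
r=cv2.minAreaRect((W[m][:,:2]*1000).astype(np.float32));print("wrist scraper",r,m.sum(),np.median(W[m][:,2]));print(state()["time"],state()["ft_force"])
E
```

```text
top 0.06 2402 y min/5% 0.25 0.495 x [0.4  0.72]
top 0.14 3069 y min/5% 0.487 0.495 x [0.4  0.73]
top 0.22 4488 y min/5% 0.469 0.477 x [0.4  0.73]
top 0.3 6668 y min/5% 0.465 0.47 x [0.4  0.73]
top 0.38 5125 y min/5% 0.465 0.47 x [0.4  0.73]
scene 0.06 735 y min/5% 0.251 0.262 x [0.57 0.71]
scene 0.14 1387 y min/5% 0.527 0.532 x [0.47 0.62]
scene 0.22 7162 y min/5% 0.493 0.5 x [0.39 0.55]
scene 0.3 6463 y min/5% 0.468 0.473 x [0.39 0.52]
scene 0.38 8037 y min/5% 0.467 0.472 x [0.39 0.46]
scene 0.46 7864 y min/5% 0.468 0.47 x [0.39 0.42]
scene 0.54 1120 y min/5% 0.467 0.469 x [0.39 0.39]
[-4.47318777e-01  1.74036194e-01  1.43797096e+00 -4.44089210e-16
  1.52958550e+00  1.71863482e+00]
[-1.19612918e-01 -5.04382602e-02  1.67175886e+00 -4.44089210e-16
  1.52027206e+00  1.15622276e+00]
[ 2.49118328e-01 -1.40224540e-01  1.75579122e+00 -4.44089210e-16
  1.52602597e+00  1.52495401e+00]
wrist scraper ((575.6547241210938, -237.98629760742188), (33.98203659057617, 129.7326202392578), 56.377437591552734) 5003 0.07599020585636318
1.725 [ 0.60956186 -0.24975086 -0.56837861]
```

View pics/w1.png

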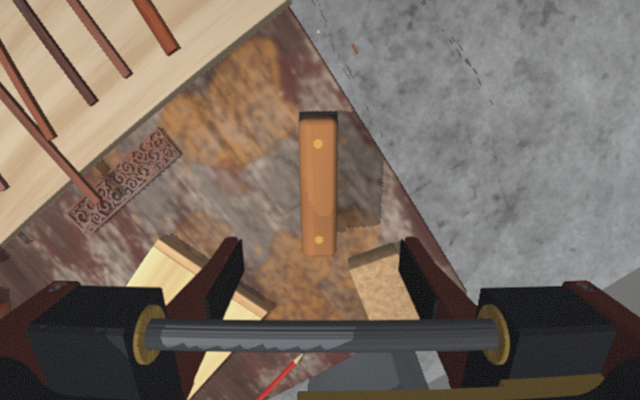

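The wrist view shows the scraper top at about (319,183), centred between the open fingers. The depth data gives its centre as (0.575, -0.238), 56° across the thickness. I'll grasp it and carry it over the start of the stroke.

```bash
python3 - <<'E'
from h import *
p=[.575,-.2377]; psi=-33.8
move_l([*p,.048],.12,orientation=down(psi))
print(state()["ft_force"]); close(); s=state(); print("gap",s["finger_gap"],s["finger_force"],s["ee_pos"])
move_l([*p,.13],.12)
s=state(); print("gap",s["finger_gap"],s["ft_force"],s["moment"])
a=pan(0.003,-.075)
move_to([*a,.13],down(16.9))
move_l([*a,.075],.1)
for n in("scene","top"): cv2.imwrite(f"pics/{n}2.png",get_image(n)["frame"])
f=cv2.imread("pics/scene2.png")[150:300,220:420]; g=cv2.imread("pics/top2.png")[130:280,230:430]
cv2.imwrite("pics/c2.png",cv2.resize(np.hstack([f,g]),None,fx=2,fy=2,interpolation=cv2.INTER_CUBIC))
s=state();print(s["time"],s["ee_pos"],s["ft_force"])
E
```

```text
[-0.18713786  0.60269757  0.3127212 ]
gap 0.03413969348651311 29.99262124300003 [ 0.57509815 -0.23752567  0.047968  ]
gap 0.03385219314136085 [-1.15613113 -0.18123695 -2.73651925] [ 0.08051968  0.04210496 -0.0333995 ]
6.4917 [ 0.53931951 -0.03404054  0.07613212] [ 0.20490569 -0.18918716 -2.58702587]
```

View pics/c2.png

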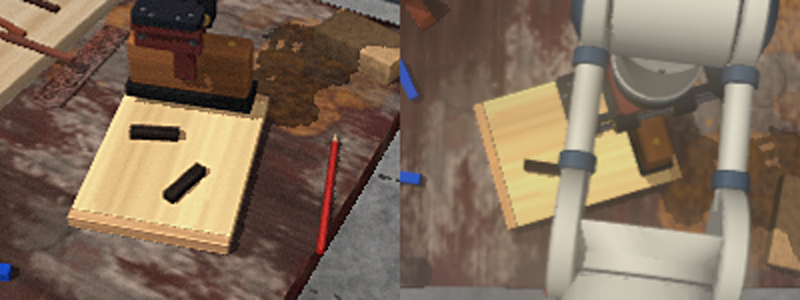

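The scene view shows the scraper held upright and parallel to the panel edge, behind both chips. I'll lower it until it just touches, then wipe towards +y.

```bash
python3 - <<'E'
from h import *
a=pan(0.003,-.075)
z=.0645
while z>.0615:
    move_l([*a,z],.05); hold(.15); s=state(); print(z,s["ee_pos"][2],s["ft_force"])
    if s["ft_force"][2]>0: break
    z-=.0007
for y in (0.03,.122):
    move_l([*pan(0.003,y),z],.07); s=state(); print(s["time"],s["ee_pos"],s["ft_force"],s["finger_gap"])
f=get_image("scene")["frame"];cv2.imwrite("pics/scene3.png",f)
cv2.imwrite("pics/c3.png",cv2.resize(f[150:350,170:430],None,fx=3,fy=3,interpolation=cv2.INTER_CUBIC))
E
```

```text
0.0645 0.0646212250486834 [ 0.55820994 -0.25647487 -3.69340713]
0.0638 0.06386221852878453 [-0.19479149 -0.26622924 -2.54861301]
0.06309999999999999 0.06307192194237125 [ 0.20334573  0.04328561 -1.60674162]
0.06239999999999999 0.06297006216262555 [-3.09228866  0.66217321  3.26543696]
9.85 [0.50807334 0.06737081 0.06294913] [ 0.74783801 -2.83808332  5.45059039] 0.034119386750077974
11.3167 [0.48106886 0.15537789 0.06293897] [ 0.10150489 -1.59217651  6.59236597] 0.03368202548452879
```

View pics/c3.png

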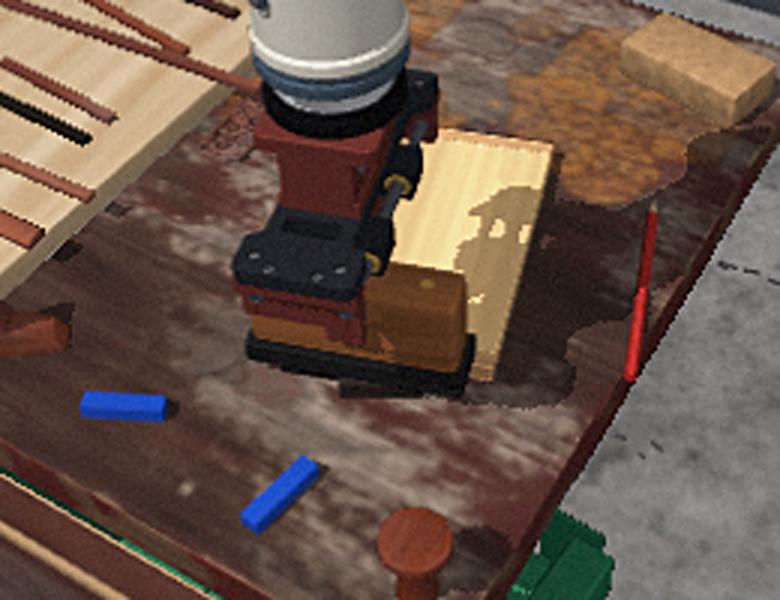

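One chip shows on the bench at about (380,390) in the crop, and the other is hidden under the overhanging sole. I'll push a little past the edge, lift and look again.

```bash
python3 - <<'E'
from h import *
move_l([*pan(0.003,.140),.0635],.06); print(state()["ft_force"])
move_l([*pan(0.003,.140),.12],.1)
p=[.575,-.2377]
move_to([*p,.13],down(-33.8)); s=state(); print(s["time"],s["finger_gap"],s["ft_force"])
f=get_image("scene")["frame"][150:350,170:430]; g=get_image("top")["frame"][130:280,200:395]
h=np.hstack([cv2.resize(f,(400,308),interpolation=cv2.INTER_CUBIC),cv2.resize(g,(400,308),interpolation=cv2.INTER_CUBIC)]);cv2.imwrite("pics/c4.png",h)
E
```

```text
[ 0.43789834 -1.08727487 -2.75088607]
14.0917 0.033713192299686376 [ 0.41811554 -0.29005693 -2.4136446 ]
```

View pics/c4.png

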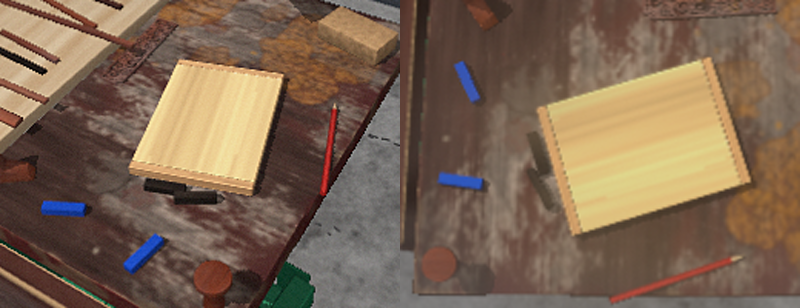

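The panel is clear. Both chips lie on the bench just past the +y edge, at about (540,152) and (540,187) in the right half, and the blue pieces haven't moved. I'll set the scraper down and check the chips' heights from the depth data.

```bash
python3 - <<'E'
from h import *
p=[.575,-.2377]
move_l([*p,.056],.1)
for z in(.0495,.0487,.048,.0473):
    move_l([*p,z],.04); hold(.15); s=state(); print(z,s["ee_pos"][2],s["ft_force"])
    if s["ft_force"][2]>1: break
gripper_open(); hold(.2)
move_l([*p,.2],.12); s=state(); print(s["time"],s["finger_gap"],s["ft_force"])
V,U=np.mgrid[:400,:640]; uv=np.c_[U.ravel(),V.ravel()]
im=get_image("wrist");W=world(im,uv);m=(abs(W[:,2]-.076)<.006)&(np.hypot(W[:,0]-p[0],W[:,1]-p[1])<.1)&(im["depth"].ravel()>0)
print("scraper",cv2.minAreaRect((W[m][:,:2]*1000).astype(np.float32)),np.percentile(W[m][:,2],[2,50,98]))
c=pan(0,.14)
move_to([*(c+[-.03,-.02]),.26],down(16.9))
im=get_image("wrist"); f=im["frame"]; W=world(im,uv).reshape(400,640,3)
loc=W[...,:2]-C; co,si=np.cos(YAW),np.sin(YAW); px=loc@[co,si]; py=loc@[-si,co]
roi=(py>.113)&(py<.19)&(abs(px)<.08)&(im["depth"]>0)&(W[...,2]<.05)
m=roi&(W[...,2]>.005)
n,l,st,cc=cv2.connectedComponentsWithStats(m.astype(np.uint8))
for i in range(1,n):
    if st[i,4]>60:
        k=l==i; print(st[i,4],cc[i].round(),"panel x,y",px[k].mean().round(3),py[k].min().round(3),py[k].max().round(3),"z",np.percentile(W[k][:,2],[5,50,95]).round(4))
cv2.imwrite("pics/w5.png",f); print(state()["time"])
E
```

```text
0.0495 0.049716108542507416 [ 0.32150998 -0.12265198 -3.28778856]
0.0487 0.048737563212283966 [-0.35079958  0.13417434 -2.77204702]
0.048 0.04800927845582726 [-0.16876465 -0.83260841 -2.209265  ]
0.0473 0.04797204746511398 [-2.37757631  1.52375034  4.59255692]
19.3167 0.0877840762085559 [-0.08007982 -0.12014097  0.25414278]
scraper ((575.423828125, -239.00274658203125), (33.88400650024414, 129.4186553955078), 56.295257568359375) [0.07113596 0.07597869 0.07762774]
194 [332. 128.] panel x,y 0.014 0.113 0.115 z [0.0097 0.0147 0.0165]
450 [321. 117.] panel x,y 0.028 0.122 0.135 z [0.009  0.0104 0.0117]
338 [314. 151.] panel x,y -0.013 0.127 0.147 z [0.0116 0.0132 0.0146]
20.95
```

View pics/w5.png

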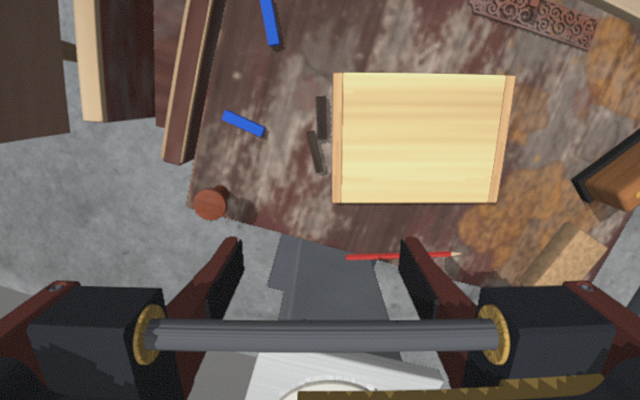

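The wrist view shows both chips on the bench clear of the panel edge, at about (321,117) and (315,151), with the panel clean. The scraper's top is level at 76 mm, so it's upright, and the gripper is touching nothing.

```bash
python3 -c "
from bench import *
print(job_done())"
```

```text
the job is handed in; nothing more can be done
None
```

The job is handed in at about 21 s on the robot clock: both chips are wiped onto the bench beside the panel, and the scraper stands upright and released near its original spot, clear of the panel.

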